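# Zero the laser power meter with its detector blanked

## Robot

A 6-joint arm with a two-finger parallel gripper is mounted at the origin on the work surface. World frame = base frame: x ahead of the robot, y to its left, z up, the work surface at z = 0. Lengths are in m, angles in degrees, forces in N, time in s.
With the tool pointing down it reaches from about 0.4 to 0.825 m from the base axis. Payload 7 kg.
Tool frame: the origin (TCP) lies midway between the tips of the shut fingers; the grasp point (between the pads) lies 19 mm behind it (r.grip_depth is the distance from the TCP to the grasp point, in m); z points along the fingers, y is the line along which they close (so a half turn about z gives the same grasp; the last joint's range is limited). The gripper opens to 88 mm and grips with 3 to 60 N. Pads are 19 mm wide; open, the fingers measure 130 mm over their backs; the gripper's body (78 mm by 193 mm) begins 47 mm behind the grasp point.
Start: joints at [90.705, 20.546, 0.682, 0, -70.136, -16.507], TCP at [0.184, 0.649, 0.227] pointing down, gripper open.
Joint ranges: [-176.03, 176.03], [-82.01, 121.73], [-58.28, 71.71], [-173.87, 95.51], [-174.79, -0.11], [-173.66, 173.66]. Speed limits (degrees/s): [136.94, 136.94, 172.46, 180, 180, 180].

## Interface

Orientations are given as [roll, pitch, yaw] about the fixed x, y, z axes, in that order (R = Rz(yaw) Ry(pitch) Rx(roll)).
In Python, from plant import r, capture, close_job, search_frame, outline_of gives the robot as it stands.
- The arm moves only by the shell command python3 -m creep 'ROWS' [FORCE]. ROWS is JSON, a list of rows, each a list of 7 numbers: the finger opening in mm, from 0 to 87.6, then the shift along the world's x, y, z in units of 25 mm (1.0 is 25 mm), then the turn, a rotation vector about the world's x, y, z in degrees. In form: [[hand, x, y, z, ax, ay, az], ...]. A call has 1 to 8 rows; each row shifts and turns the commanded pose from where the row before left it; what a row does not reach is not made up. A row lasts 1/12 s, in which the tool goes at most 41.7 mm and 7.16 degrees, less where a joint would pass 70% of its speed; a pose out of reach is approached as far as the arm can. A call is refused whole if a number of a shift passes 1 or a number of a turn 7.16, either way. A call with a gripper value outside its range is refused whole. The fingers move at their own pace and stop on an object; FORCE is the grip in N (left out, the last holds). Time passes only in rows, so rows that do not move let the fingers close. It gives the time, the measured TCP pose, the force, the opening and the grip force at its end, in the units of the state.
- r.get_state(): the state, without advancing time (a new reading comes with each control period).
- capture(name): name is "side" or "top" or "wrist"; returns a dict with "frame" (420x560x3 uint8, red, green, blue), "K" (3x3 intrinsics, pixels), "origin" and "rotation" of the camera in the world. Camera axes: x right, y down, z forward; pixel columns grow to the right and rows downward; lengths in m; the calibration is good to about 2 mm. A picture is of the moment at which its call begins. There is no depth.
- close_job(): hands the job in; it is judged then, once.
Trained networks look in a picture, given as the dict that the camera call returned (one of the last four; its "shot" number tells which), for a name from the list of things; names that differ only in an ending like _2 or _b are one class to them, and where a whole thing is asked for, a point or a joint stands for the part that bears it (a point fixed in the world has none). Each returns a list of dicts, best first, with "conf" (0 to 1); they miss things now and then, are a little off and sometimes report something else, mostly with a low value. They report only what shows in the picture. A call takes as long as a camera call.
- search_frame(picture, target): "bbox" ([left, top, right, bottom] in pixels, round what is visible of it).
- outline_of(picture, target): "region" (420x560 bool, what is visible of it) and "bbox" ([left, top, right, bottom] in pixels, round what is visible of it).
The state is a dict: "time_s": time; "joints": joint angles; "qd": joint speeds; "joint_torque": joint torques, N m; "tcp_pos": TCP position; "eef_rot": TCP orientation; "contact_force": force on the tool from outside, world axes, zero at the start; "moment": the same for the moment, N m; "gripper_width": finger opening in m; "gripper_force": force on a finger pad.
Only numpy, scipy, OpenCV 4.12 (cv2) and the standard library are available. Lean on these libraries where they do the work, as an engineer would, in place of code of your own. Each camera call takes 0.05 s, during which the arm holds its last target. There are 200 camera calls.

## Task

Zero the laser power meter: turn the filter turret by its blue fin until the black blank clicks in over the detector, at the red pointer. Then take the stylus from its stand, press the red recessed zero button all the way down with its tip and hold it down for about half a second, and put the stylus back upright in its stand, collar resting on the top. Leave the turret on the blank and the other things on the bench where they are.

Things in the scene. Friction and masses are not known exactly. Their poses are not given: they have to be found in the camera images.
- turret_base: The filter turret's fixed base, a grey drum 116 mm across and 42 mm tall with a black detector housing sticking out on its +x side as far as 97 mm from the axis. Origin: on the turret axis, on the bench. A red pointer stands on the housing.
- turret_pointer (a point): Top of the red pointer, 54 mm above the bench, 84 mm from the turret axis along the base's +x. The detector lies under the disc in line with it, 50 mm from the axis.
- turret (a joint): Angle of the turret disc in rad, counterclockwise seen from above; 0 = the black blank is over the detector, in line with the red pointer. Click positions every 0.628 rad (36 degrees), end stops at -0.72 and 1.9. It starts one or two clicks on the positive side; a sprung detent (0.15 Nm) draws it into the nearest click, also in the first half second.
- turret_grip (a point): Middle of the blue grip fin, on the turret axis, 80 mm above the bench; x runs along the fin towards the black blank. The fin stands on the aluminium disc (132 mm across, top face 53 mm above the bench): 46 mm long (x), 14 mm thick (y), from 57 mm to 85 mm above the bench; a white mark is on its blank end.
- turret_blank (a point): Centre of the black blank, a plain black 25 mm disc among nine coloured filters on the turret disc, 50 mm from the turret axis, 54 mm above the bench.
- meter: The power meter, fixed: a white box 130 mm (x) x 150 mm (y) x 55 mm tall with a green display and three flat grey keys. Origin: centre of its underside. The recessed zero button is at x = -32 mm, y = +40 mm of it.
- zero_button (a joint): Travel of the zero button in m: 0 = up, 0.003 = fully down; spring force 1 N at the start, 4 N fully down.
- zero_top (a point): Centre of the top of the red zero button (9 mm across), which lies 5 mm below the meter's top face in a round hole 13 mm wide and 12 mm deep with a yellow ring round it; 50 mm above the bench when up.
- stand: The stylus stand, fixed: a black upright block 34 x 34 mm, 62 mm tall, on a 56 mm square foot, with a 14 mm hole through its top, 58 mm deep. Origin: centre of its underside.
- stand_mouth (a point): Centre of the hole's mouth on top of the stand, 62 mm above the bench.
- stylus: The stylus, loose (about 40 g), standing in the stand with its collar resting on the stand's top. Origin: on its axis, at the underside of its brass collar (24 mm across, 4 mm thick); z points up along the handle. Above the collar a round orange handle 14 mm across reaches to 56 mm above the origin; below it a steel shaft 7 mm across, 40 mm long, then a tip 5 mm across.
- stylus_tip (a point): The stylus's tip, on its axis, 55 mm below its origin.
- mirror: Bystander, loose, to be left alone: a mirror mount: black 36 mm square head on a steel post, 94 mm tall on a 48 mm round foot. Origin: centre of its underside.
- bottle: Bystander, loose, to be left alone: a small clear bottle with a blue cap, 40 mm across, 90 mm tall. Origin: centre of its underside.
- driver: Bystander, loose, to be left alone: a screwdriver with a yellow handle, 160 mm long, lying down. Origin: middle of the tool.
- lens_jar: Bystander, loose, to be left alone: a low white lens jar with a black lid, 44 mm across, 30 mm tall. Origin: centre of its underside.
- post: Bystander, loose, to be left alone: a stepped steel post standing upright, 32 mm foot, 75 mm tall. Origin: centre of its underside.
- screw_tray: Bystander, loose, to be left alone: a blue three-part open tray, 70 x 90 x 25 mm. Origin: centre of its underside.
- beam_block: Bystander, loose, to be left alone: a beam block: black 50 x 50 mm plate on a small post, 97 mm tall. Origin: centre of its underside.

How it is judged (in metres and radians):
On the way, in this order (a step that is already met when the one before it is completed fails the run):
1. the turret is clicked in with the black blank at the red pointer (value of joint turret between -0.08 and 0.08 rad and velocity of joint turret between -0.1 and 0.1 rad/s), for 0.2 s.
2. with the blank over the detector, the stylus tip holds the zero button fully down (at least 2.3 of 3 mm) for 0.4 s (value of joint turret between -0.08 and 0.08 rad and value of joint zero_button above 0.0023 m and distance between stylus_tip and zero_top below 0.008 m), for 0.4 s.
At the end, for the whole second after the job is handed in: The turret is within 0.08 rad of the blank's click position, the zero button is up again (under 0.8 mm pressed), and the stylus is released and at rest in its stand, upright within 0.12 rad, its collar's centre within 8 mm of the hole's mouth (value of joint turret between -0.08 and 0.08 rad and value of joint zero_button below 0.0008 m and distance between stylus and stand_mouth below 0.008 m and angle between stylus's own z axis and vertical below 0.12 rad and linear speed of stylus below 0.02 m/s); the robot touches nothing.
It fails at once if a bystander is shifted by more than 30 mm (distance of any of mirror, bottle, driver, lens_jar, post, screw_tray, beam_block from where it was at the start of the episode above 0.03 m).
It fails at once if an upright bystander is knocked over (angle between any of mirror, bottle, post, beam_block's own z axis and vertical above 0.6 rad).
It also fails if it takes over 59 s, if anything falls off the work surface, if the arm or the gripper's body presses on something with over 40 N, if the wrist force passes 120 N, or if a joint passes its speed limit or range.

## Working session

There is one attempt and no reset: what is moved stays moved. The work goes in short steps, Python scripts to look and compute and a shell command to move; the robot and the scene stay as the last step left them, time stands still between calls to the robot, and variables do not carry over. Pictures are saved under pics/ and viewed, at most 10 in all, crops included, and the job is handed in when it is done.

```bash
ls; mkdir -p pics; cat > h.py <<'E'
import numpy as np, cv2
from plant import r, capture, close_job, search_frame, outline_of
def save(c,n,crop=None,s=1):
    f=c["frame"][:,:,::-1]
    if crop: f=f[crop[1]:crop[3],crop[0]:crop[2]]
    cv2.imwrite(f"pics/{n}.png",cv2.resize(f,None,fx=s,fy=s,interpolation=cv2.INTER_CUBIC))
def ray(c,uv):
    d=np.linalg.inv(c["K"])@np.array([uv[0],uv[1],1.]);d=np.array(c["rotation"])@d
    return np.array(c["origin"]),d/np.linalg.norm(d)
def atz(c,uv,z):
    o,d=ray(c,uv);return o+d*(z-o[2])/d[2]
def tri(obs):
    A=np.zeros((3,3));b=np.zeros(3);R=[ray(*x) for x in obs]
    for o,d in R:
        P=np.eye(3)-np.outer(d,d);A+=P;b+=P@o
    p=np.linalg.solve(A,b);return p,[np.linalg.norm((np.eye(3)-np.outer(d,d))@(p-o)) for o,d in R]
def proj(c,p):
    q=np.array(c["K"])@(np.array(c["rotation"]).T@(np.array(p)-c["origin"]));return q[:2]/q[2]
E
python3 - <<'E'
from h import *
C={n:capture(n) for n in("side","top","wrist")}
for n,c in C.items():
    print(n,np.round(c["origin"],3),np.round(c["rotation"],2).tolist(),np.round(c["K"][0],0))
f=np.vstack([C["top"]["frame"],C["side"]["frame"]])[:,:,::-1]
cv2.imwrite("pics/ts.png",cv2.resize(f,None,fx=.714,fy=.714))
save(C["top"],"top",s=1.4)
save(C["side"],"side",s=1.4)
for n in("top","side","wrist"):
  for t in("turret_base","turret_grip","turret_blank","turret_pointer","meter","zero_top","stand","stand_mouth","stylus","mirror","beam_block"):
    try:
      x=search_frame(C[n],t)[:1]; print(n,t,[(np.round(i["bbox"]).tolist(),round(i["conf"],2)) for i in x])
    except Exception as e: print(n,t,str(e)[:80])
print(r.get_state())
E
```

```text
pics
side [ 0.38  -1.038  0.68 ] [-120.22, 0.84, -10.83] [519.   0. 284.]
top [0.312 0.015 1.458] [-169.6, -1.35, -89.52] [461.   0. 283.]
wrist [0.25  0.63  0.384] [165.1, -0.03, -105.76] [363.   0. 279.]
top turret_base [([325.0, 169.0, 364.0, 228.0], 0.55)]
top turret_grip [([327.0, 183.0, 370.0, 226.0], 0.55)]
top turret_blank [([323.0, 187.0, 371.0, 226.0], 0.64)]
top turret_pointer [([327.0, 169.0, 365.0, 229.0], 0.55)]
top meter [([187.0, 177.0, 238.0, 226.0], 0.77)]
top zero_top [([215.0, 265.0, 228.0, 279.0], 0.52)]
top stand [([256.0, 231.0, 276.0, 246.0], 0.66)]
top stand_mouth [([256.0, 232.0, 275.0, 250.0], 0.51)]
top stylus [([186.0, 181.0, 238.0, 226.0], 0.16)]
top mirror [([265.0, 160.0, 279.0, 179.0], 0.66)]
top beam_block [([407.0, 219.0, 423.0, 238.0], 0.75)]
side turret_base [([278.0, 246.0, 364.0, 305.0], 0.7)]
side turret_grip [([274.0, 248.0, 340.0, 292.0], 0.68)]
side turret_blank [([236.0, 184.0, 245.0, 210.0], 0.68)]
side turret_pointer [([276.0, 248.0, 367.0, 306.0], 0.58)]
side meter [([244.0, 166.0, 308.0, 212.0], 0.6)]
side zero_top []
side stand [([232.
[... 440 characters left out ...]
eam_block []
{'time_s': 1.8, 'joints': array([ 9.07054024e+01,  2.05469957e+01,  6.82868785e-01, -1.52055192e-03,
       -7.01356055e+01, -1.65062209e+01]), 'qd': array([ 0.0279581 ,  0.04388695, -0.02928576,  0.03019603,  0.02830056,
       -0.00223112]), 'joint_torque': array([-3.02881190e-04, -5.82380533e+01,  2.93288952e+01,  7.00261205e+00,
        1.21727883e-02, -3.73520197e-05]), 'tcp_pos': array([0.18380862, 0.64947536, 0.2265562 ]), 'eef_rot': array([ 1.79999850e+02,  1.44717554e-03, -1.58013352e+01]), 'contact_force': array([ 0.03229272, -0.21798245,  0.06157646]), 'moment': array([-0.06820445, -0.01819435,  0.00266639]), 'gripper_force': 0.0, 'gripper_width': 0.08780275841392862}
```

```bash
python3 - <<'E'
s=open('h.py').read()
s=s.replace('np.array(c["rotation"])','rot(c)').replace('def ray',"from scipy.spatial.transform import Rotation as Ro\ndef rot(c): return Ro.from_euler('xyz',c['rotation'],degrees=True).as_matrix()\ndef ray",1)
open('h.py','w').write(s)
E
python3 - <<'E'
from h import *
K=dict(top=np.array([[461,0,283.],[0,461,210],[0,0,1]]),side=np.array([[519,0,284.],[0,519,210],[0,0,1]]))
T=dict(K=K["top"],origin=[.312,.015,1.458],rotation=[-169.6,-1.35,-89.52]);S=dict(K=K["side"],origin=[.38,-1.038,.68],rotation=[-120.22,.84,-10.83])
print(tri([(T,(265.5,239)),(S,(238,210))]), tri([(T,(346,200)),(S,(318,270))]),atz(T,(212,201),.055))
E
```

```text
(array([0.47147586, 0.03685257, 0.05830912]), [np.float64(0.007108136799751849), np.float64(0.007108136799751834)]) (array([ 0.60255076, -0.21357421,  0.04280596]), [np.float64(0.0039496769912873595), np.float64(0.0039496769912872615)]) [0.59536346 0.2041049  0.055     ]
```

View pics/top.png

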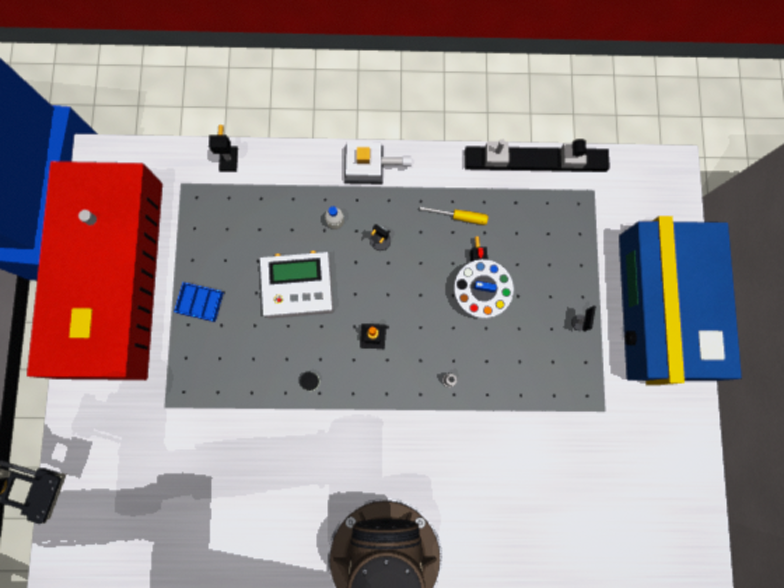

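View pics/side.png

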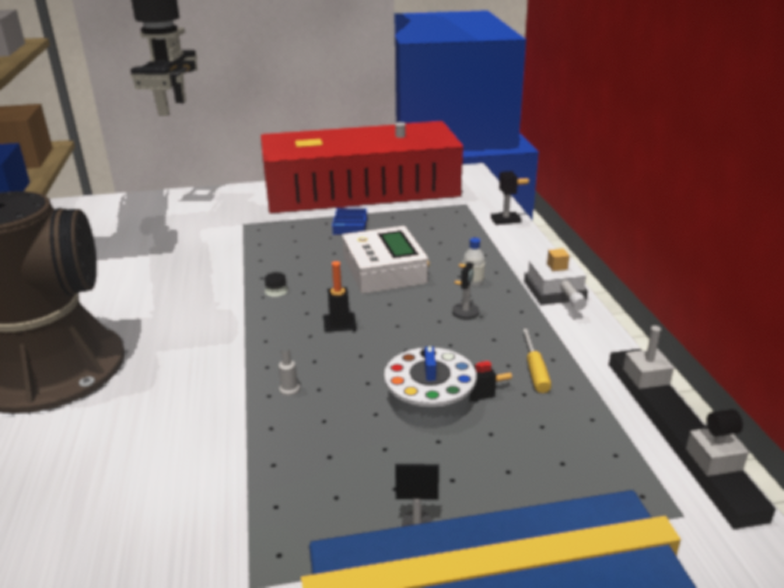

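```bash
python3 -m creep '[[60,0.5,-1,0.5,0,0,-6],[60,0.5,-1,0.5,0,0,-6],[60,0.5,-1,0.5,0,0,-6],[60,0.5,-1,0.5,0,0,-6],[60,0.5,-1,0.5,0,0,-6],[60,0.5,-1,0.5,0,0,-6],[60,0.5,-1,0,0,0,-6],[60,0.5,-1,0,0,0,-6]]' 30
python3 -m creep '[[60,0.5,-1,0,0,0,-6],[60,0.5,-1,0,0,0,-6],[60,0.5,-1,0,0,0,-6],[60,0.5,-1,0,0,0,-6],[60,0.5,-1,0,0,0,-6],[60,0.5,-1,0,0,0,-6],[60,0.5,-1,0,0,0,0],[60,0.5,-1,0,0,0,0]]'
python3 -m creep '[[60,0.5,-1,0,0,0,0],[60,0.5,-1,0,0,0,0],[60,0.5,-1,0,0,0,0],[60,0.5,-1,0,0,0,0],[60,0,0,0,0,0,0],[60,0,0,0,0,0,0]]'
cat > look.py <<'E'
import sys
from h import *
import pickle
n=sys.argv[1];c=capture("wrist");save(c,n,s=1.4)
D={"cam":c}
for t in sys.argv[2:]:
    x=outline_of(c,t)[:2];
    for i in x:
        v,u=np.nonzero(i["region"]);print(t,np.round(i["bbox"]).tolist(),round(i["conf"],2),"cen",u.mean().round(1),v.mean().round(1))
    D[t]=x
pickle.dump(D,open(f"{n}.pkl","wb"))
s=r.get_state();print(s["time_s"],s["tcp_pos"].round(4),s["eef_rot"].round(2),np.round(c["origin"],3))
E
python3 look.py w1 turret_grip stylus stand meter zero_top
```

```text
time_s: 2.47
tcp_pos: [0.2844, 0.4485, 0.3027]
eef_rot: [-179.9, 0.1, -64.1]
contact_force: [0.5, 0.3, -0.1]
gripper_width: 0.0602
gripper_force: 0.0
time_s: 3.13
tcp_pos: [0.3842, 0.2482, 0.3019]
eef_rot: [-180.0, 0.0, -99.8]
contact_force: [-0.0, 0.5, -0.3]
gripper_width: 0.06
gripper_force: 0.0
time_s: 3.63
tcp_pos: [0.4342, 0.1483, 0.3017]
eef_rot: [-180.0, 0.0, -100.0]
contact_force: [0.6, -0.4, 0.4]
gripper_width: 0.0602
gripper_force: 0.0
stylus [203.0, 63.0, 236.0, 91.0] 0.78 cen 219.2 75.2
stand [203.0, 57.0, 256.0, 111.0] 0.59 cen 232.3 83.5
stand [208.0, 64.0, 230.0, 91.0] 0.25 cen 218.9 75.0
meter [87.0, 167.0, 238.0, 279.0] 0.68 cen 167.6 218.0
3.9333 [0.4335 0.1502 0.3016] [180.     0.   -99.72] [0.422 0.08  0.46 ]
```

View pics/w1.png

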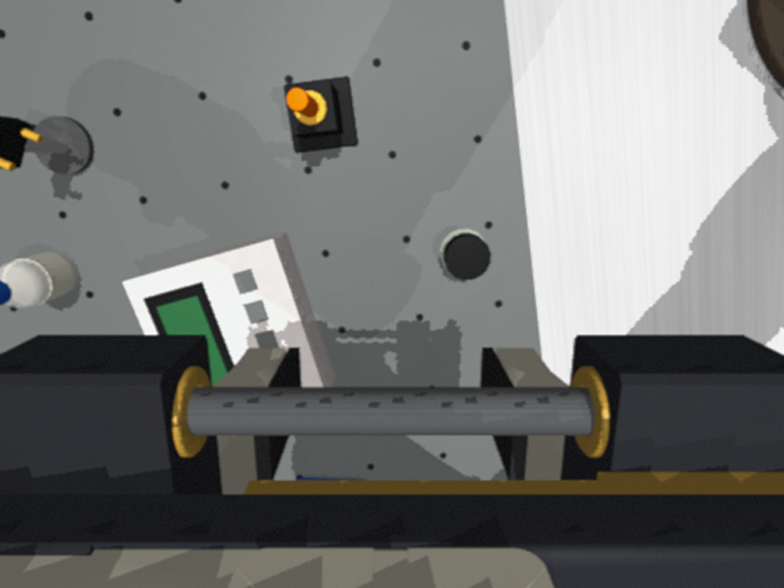

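```bash
python3 -m creep '[[40,0.5,-1,0,0,0,0],[40,0.5,-1,0,0,0,0],[40,0.5,-1,0,0,0,0],[40,0.5,-1,0,0,0,0],[40,0,0,0,0,0,0]]' >/dev/null
python3 look.py w2 turret_grip stylus stand
python3 -m creep '[[40,0.5,-1,0,0,0,0],[40,0.5,-1,0,0,0,0],[40,0.5,-1,0,0,0,0],[40,0.5,-1,0,0,0,0],[40,0,0,0,0,0,0]]'>/dev/null
python3 look.py w3 turret_grip turret_blank turret_base stand
python3 -c "
import cv2,numpy as np
a,b=[cv2.resize(cv2.imread(f'pics/{n}.png')[:400],(784,400))[:, :] for n in('w2','w3')]
cv2.imwrite('pics/w23.png',cv2.resize(np.vstack([a,b]),(588,600)))"
```

```text
turret_grip [117.0, 0.0, 174.0, 11.0] 0.84 cen 145.7 3.2
stylus [276.0, 157.0, 295.0, 181.0] 0.79 cen 286.0 166.5
stylus [64.0, 156.0, 129.0, 213.0] 0.65 cen 96.2 183.8
stand [259.0, 136.0, 307.0, 184.0] 0.79 cen 284.4 155.5
4.55 [0.4836 0.0501 0.3015] [179.99   0.   -99.77] [ 0.473 -0.02   0.46 ]
turret_grip [147.0, 0.0, 276.0, 99.0] 0.78 cen 211.3 43.9
turret_blank [146.0, 0.0, 272.0, 102.0] 0.96 cen 211.2 44.0
turret_base [106.0, 0.0, 275.0, 98.0] 0.83 cen 203.1 45.5
turret_base [333.0, 232.0, 352.0, 249.0] 0.21 cen 343.4 240.7
stand [314.0, 205.0, 358.0, 249.0] 0.79 cen 334.2 224.3
stand [225.0, 312.0, 323.0, 346.0] 0.51 cen 271.3 326.9
5.2167 [ 0.5336 -0.0494  0.3017] [-1.7999e+02  2.0000e-02 -9.9710e+01] [ 0.523 -0.12   0.46 ]
```

View pics/w23.png

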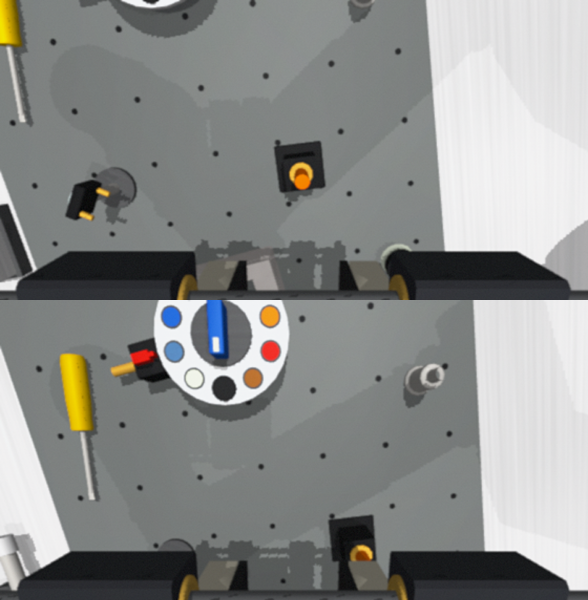

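```bash
python3 -m creep '[[40,0.5,-0.8,0,0,0,0],[40,0.5,-0.8,0,0,0,0],[40,0,0,0,0,0,0]]'>/dev/null
python3 look.py w4 turret_grip
cat > fit.py <<'E'
from h import *
import pickle
from scipy.optimize import least_squares
L=lambda n:pickle.load(open(n+".pkl","rb"))
def cyl(x,y,segs):
    a=np.linspace(0,2*np.pi,24,endpoint=False)
    return np.array([[x+R*np.cos(t),y+R*np.sin(t),z] for R,z0,z1 in segs for z in(z0,z1) for t in a])
def bb(c,P):
    q=np.array([proj(c,p) for p in P]);return np.r_[q.min(0),q.max(0)]
W={n:L(n) for n in("w1","w2","w3","w4")}
def blobs(n,lo,hi,amin=30,rng=None):
    hsv=cv2.cvtColor(W[n]["cam"]["frame"],cv2.COLOR_RGB2HSV);m=cv2.inRange(hsv,lo,hi);m[232:]=0
    k,l,s,cen=cv2.connectedComponentsWithStats(m)
    return [(s[i,:4].tolist(),int(s[i,4]),cen[i].round(1).tolist()) for i in range(1,k) if s[i,4]>=amin]
if __name__=="__main__":
  st=[(W[n]["cam"],np.array(W[n]["stylus"][0]["bbox"])) for n in("w1","w2")]
  f=lambda p:np.concatenate([bb(c,cyl(p[0],p[1],[(.012,p[2],p[2]+.004),(.007,p[2]+.004,p[2]+.056)]))-b for c,b in st])
  s=least_squares(f,[.46,.03,.062]);print("stylus",s.x.round(4),s.fun.round(1))
  for n in("w1","w2","w3","w4"):
    print(n,"orange",blobs(n,(8,150,120),(25,255,255)))
  for n in("w3","w4"):
    print(n,"blue",blobs(n,(105,150,80),(125,255,255)));print(n,"white",[b for b in blobs(n,(0,0,205),(180,40,255),100)]);print(n,"black",[b for b in blobs(n,(0,0,0),(180,255,50),80)]);print(n,"red",blobs(n,(0,180,120),(5,255,255),20),blobs(n,(175,180,120),(180,255,255),20))
E
python3 fit.py
```

```text
turret_grip [181.0, 0.0, 307.0, 132.0] 0.9 cen 242.0 65.2
5.5667 [ 0.5587 -0.09    0.3014] [ 1.7998e+02  1.0000e-02 -9.9790e+01] [ 0.548 -0.159  0.46 ]
stylus [0.4744 0.0346 0.0604] [ 1.1  0.8 -2.8  0.1 -0.8 -1.3  2.5  0.2]
w1 orange [([204, 62, 30, 27], 503, [218.3, 74.4]), ([15, 92, 14, 9], 75, [21.3, 95.9]), ([0, 113, 9, 8], 49, [3.3, 116.8])]
w2 orange [([0, 0, 18, 43], 462, [9.5, 21.2]), ([275, 154, 23, 27], 453, [286.5, 166.7]), ([92, 179, 13, 8], 66, [97.6, 182.5]), ([75, 201, 14, 9], 65, [81.5, 204.9])]
w3 orange [([249, 6, 16, 19], 243, [256.6, 15.1]), ([57, 51, 30, 74], 1115, [73.4, 87.2]), ([106, 59, 23, 14], 187, [117.1, 65.4]), ([233, 66, 16, 17], 198, [240.4, 74.1])]
w4 orange [([280, 43, 16, 18], 229, [287.7, 51.7]), ([89, 83, 28, 71], 1070, [104.2, 118.4]), ([138, 91, 22, 13], 182, [148.7, 97.2]), ([264, 101, 15, 15], 185, [270.7, 107.9])]
w3 blue [([197, 0, 20, 56], 861, [206.9, 25.2]), ([155, 7, 17, 18], 242, [162.8, 15.6])]
w3 white [([147, 0, 128, 100], 5052, [211.6, 46.4]), ([451, 0, 109, 232], 24018, [507.7, 113.5]), ([0, 47, 64, 185], 5729, [21.1, 166.3]), ([177, 66, 16, 17], 211, [184.6, 74.3])]
w3 black [([123, 37, 25, 13], 192, [135.8, 43.4]), ([129, 55, 32, 24], 460, [144.4, 68.1]), ([203, 73, 21, 22], 343, [213.0, 83.9]), ([314, 205, 43, 27], 1005, [335.1, 219.2])]
w3 red [([250, 40, 16, 17], 209, [257.2, 48.1]), ([125, 47, 22, 14], 213, [134.9, 53.4])] []
w4 blue [([232, 39, 17, 52], 682, [240.0, 61.8]), ([188, 44, 17, 17], 225, [195.9, 52.1])]
w4 white [([0, 0, 83, 232], 9941, [28.9, 148.7]), ([180, 0, 126, 132], 6715, [242.5, 63.0]), ([474, 0, 86, 232], 19168, [518.2, 113.8]), ([209, 101, 15, 15], 188, [216.0, 108.0])]
w4 black [([155, 71, 26, 14], 211, [168.2, 77.9]), ([161, 89, 30, 19], 358, [175.2, 99.7]), ([0, 96, 17, 51], 440, [5.2, 128.2]), ([234, 107, 20, 21], 331, [243.7, 117.1])]
w4 red [([280, 76, 16, 16], 192, [287.6, 83.3]), ([158, 82, 22, 14], 203, [167.9, 87.9])] []
```

View pics/w4.png

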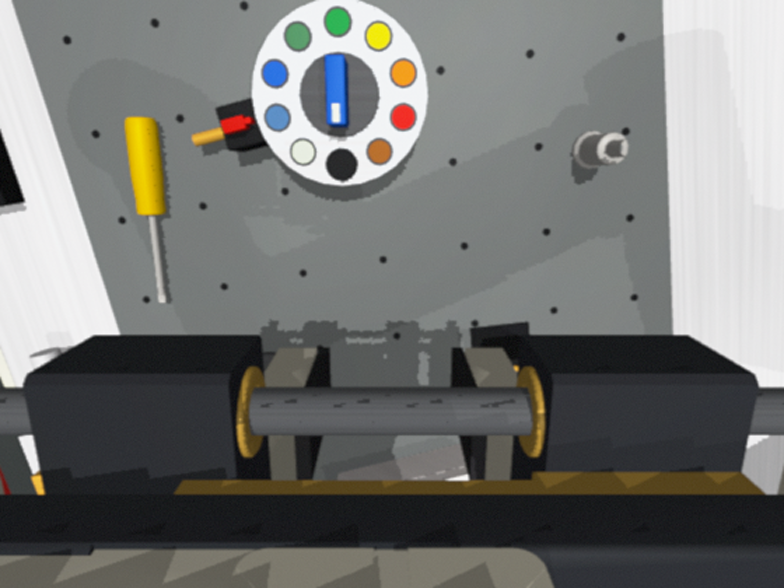

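```bash
cat > fit2.py <<'E'
from fit import *
O={"w3":{0:(213,83.9),36:(240.4,74.1),72:(257.2,48.1),108:(256.6,15.1),-36:(184.6,74.3),-108:(162.8,15.6)},
   "w4":{0:(243.7,117.1),36:(270.7,107.9),72:(287.6,83.3),108:(287.7,51.7),-36:(216,108),-108:(195.9,52.1)}}
def f(p):
    out=[]
    for n in O:
        for k,uv in O[n].items():
            a=np.radians(p[3]+k);out+=list(proj(W[n]["cam"],[p[0]+.05*np.cos(a),p[1]+.05*np.sin(a),p[2]])-uv)
    return np.array(out)
s=least_squares(f,[.6,-.2,.054,85],x_scale=[.01,.01,.01,5]);print("turret x y z blank_deg",s.x.round(4),np.abs(s.fun).max().round(2))
P=tri([(W["w3"]["cam"],(134.9,53.4)),(W["w4"]["cam"],(167.9,87.9))])[0]
P=atz(W["w4"]["cam"],(167.9,87.9),.052)
print("red ptr",P.round(3),"angle",np.degrees(np.arctan2(*(P-s.x[:3])[1::-1])))
E
python3 fit2.py
```

```text
turret x y z blank_deg [ 5.7800e-01 -2.1250e-01  5.3800e-02  8.0512e+01] 0.14
red ptr [ 0.66  -0.206  0.052] angle 4.231116649339263
```

```bash
python3 -m creep '[[40,0.15,-1,0,0,0,0],[40,0.15,-1,0,0,0,0],[40,0.15,-1,0,0,0,0],[40,0.15,-1,-0.6,0,0,0],[40,0.17,-0.9,-1,0,0,0],[40,0,0,-1,0,0,0],[40,0,0,-1,0,0,0],[40,0,0,-1,0,0,0]]'
python3 -m creep '[[40,0,0,-1,0,0,0],[40,0,0,-1,0,0,0],[40,0,0,-1,0,0,0],[40,0,0,-1,0,0,0],[40,0,0,-0.7,0,0,0],[40,0,0,-0.4,0,0,0],[40,0,0,0,0,0,0],[40,0,0,0,0,0,0]]'
```

```text
time_s: 6.23
tcp_pos: [0.5778, -0.2122, 0.1858]
eef_rot: [-180.0, 0.0, -99.8]
contact_force: [-0.2, 0.6, -1.2]
gripper_width: 0.0401
gripper_force: 0.0
time_s: 6.9
tcp_pos: [0.5784, -0.2121, 0.0596]
eef_rot: [-180.0, -0.0, -99.7]
contact_force: [0.7, -0.1, 0.0]
gripper_width: 0.0399
gripper_force: 0.0
```

```bash
python3 -m creep '[[20,0,0,0,0,0,0],[10,0,0,0,0,0,0],[5,0,0,0,0,0,0],[5,0,0,0,0,0,0],[5,0,0,0,0,0,0],[5,0,0,0,0,0,0]]' 25
python3 -m creep '[[5,0,0,0,0,0,-3],[5,0,0,0,0,0,-5],[5,0,0,0,0,0,-6],[5,0,0,0,0,0,-6],[5,0,0,0,0,0,-6],[5,0,0,0,0,0,-6],[5,0,0,0,0,0,-6],[5,0,0,0,0,0,-6]]'
python3 -m creep '[[5,0,0,0,0,0,-6],[5,0,0,0,0,0,-6],[5,0,0,0,0,0,-6],[5,0,0,0,0,0,-6],[5,0,0,0,0,0,-4],[5,0,0,0,0,0,0],[5,0,0,0,0,0,0],[5,0,0,0,0,0,0]]'
```

```text
time_s: 7.4
tcp_pos: [0.578, -0.213, 0.0594]
eef_rot: [-180.0, 0.0, -99.8]
contact_force: [-0.7, 1.2, 2.7]
gripper_width: 0.0146
gripper_force: 24.6
time_s: 8.07
tcp_pos: [0.5777, -0.2132, 0.0594]
eef_rot: [180.0, -0.0, -144.1]
contact_force: [-2.5, 0.9, 4.3]
gripper_width: 0.0145
gripper_force: 25.7
time_s: 8.73
tcp_pos: [0.5776, -0.213, 0.0594]
eef_rot: [180.0, -0.0, -171.7]
contact_force: [-3.1, 0.8, 6.3]
gripper_width: 0.0138
gripper_force: 25.1
```

```bash
python3 -m creep '[[40,0,0,0,0,0,0],[40,0,0,0,0,0,0],[40,0,0,0,0,0,0],[40,0,0,0.4,0,0,0],[40,0,0,1,0,0,0],[40,0,0,1,0,0,0],[40,0,0,1,0,0,6],[40,0,0,1,0,0,6]]'
python3 -m creep '[[40,0,0.5,1,0,0,6],[40,0,0.5,1,0,0,6],[40,-0.1,0.5,1,0,0,6],[40,-0.1,0.5,1,0,0,6],[40,-0.1,0.6,1,0,0,6],[40,-0.1,0.6,0.3,0,0,6],[40,-0.1,0.6,0,0,0,6],[40,-0.1,0.6,0,0,0,6]]'
python3 -m creep '[[40,-0.1,0.5,0,0,0,6],[40,-0.1,0,0,0,0,6],[40,0,0,0,0,0,0],[40,0,0,0,0,0,0]]'
python3 look.py w5 turret_grip
python3 - <<'E'
import fit;from fit import *
fit.W["w5"]=L("w5")
print(blobs("w5",(0,0,0),(180,255,50),80),blobs("w5",(105,150,80),(125,255,255)))
c=L("w5")["cam"]
for a in (8.5,80.5):print(a,proj(c,[.578+.05*np.cos(np.radians(a)),-.2125+.05*np.sin(np.radians(a)),.054]).round(1))
E
```

```text
time_s: 9.4
tcp_pos: [0.578, -0.2131, 0.1709]
eef_rot: [-180.0, 0.0, -159.5]
contact_force: [0.1, 0.2, -0.7]
gripper_width: 0.0397
gripper_force: 0.0
time_s: 10.07
tcp_pos: [0.5631, -0.1024, 0.3034]
eef_rot: [-179.9, 0.1, -111.5]
contact_force: [-0.2, 0.1, -1.4]
gripper_width: 0.0402
gripper_force: 0.0
time_s: 10.4
tcp_pos: [0.5581, -0.0905, 0.3023]
eef_rot: [-180.0, 0.0, -99.9]
contact_force: [-0.5, -0.9, 0.4]
gripper_width: 0.0402
gripper_force: 0.0
turret_grip [179.0, 0.0, 304.0, 132.0] 0.71 cen 240.0 64.9
10.5 [ 0.5581 -0.0909  0.3019] [-179.98   -0.    -99.99] [ 0.546 -0.158  0.461]
[([185, 69, 21, 22], 352, [194.5, 79.9]), ([153, 71, 26, 14], 213, [166.2, 77.8]), ([159, 89, 30, 20], 359, [173.4, 99.7]), ([0, 101, 16, 46], 382, [4.8, 129.8])] [([234, 6, 17, 19], 239, [241.9, 14.8]), ([213, 51, 49, 28], 740, [239.8, 64.6])]
8.5 [195.7  83.4]
80.5 [241.6 116.7]
```

View pics/w5.png

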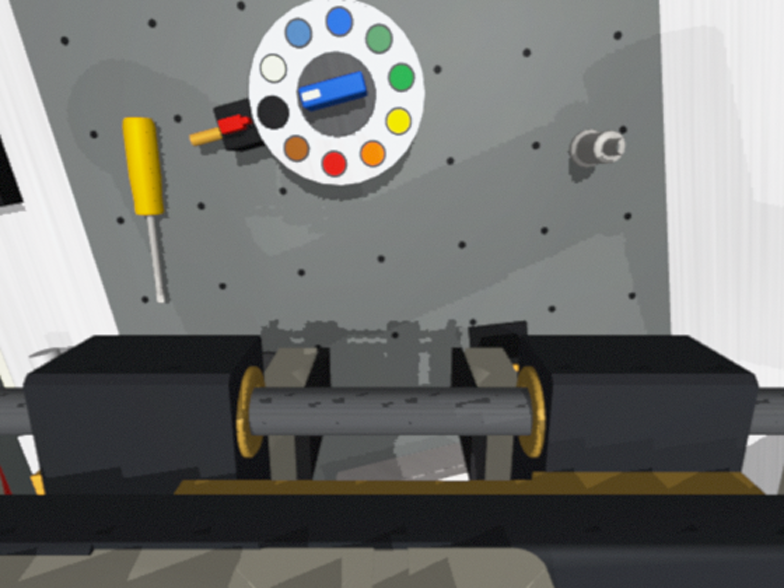

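```bash
python3 - <<'E'
from fit import *
import fit
fit.W["w5"]=L("w5");c=L("w5")["cam"]
R=lambda lo,hi,a=30:blobs("w5",lo,hi,a)
# blobs of filters
obs={0:(194.5,79.9),-108:(241.9,14.8)}
br=R((0,150,80),(22,255,255));print(br)
def f(p): return np.concatenate([proj(c,[p[0]+.05*np.cos(np.radians(p[2]+k)),p[1]+.05*np.sin(np.radians(p[2]+k)),.0538])-u for k,u in obs.items()])
# image order: blank, brown(+36), red(+72), orange(+108)
for b in br:
    u=b[2]
    for k in(36,72,108):
        e=proj(c,[.578+.05*np.cos(np.radians(4.5+k)),-.2125+.05*np.sin(np.radians(4.5+k)),.0538])
        if np.hypot(*(e-u))<8: obs[k]=u
print(obs);s=least_squares(f,[.578,-.2125,5],x_scale=[.01,.01,5]);print(s.x,np.abs(s.fun).max())
for b in br:
    if b[2][0]<180 and b[1]>100:
        for z in(.045,.054):
            P=atz(c,b[2],z);print(b[2],z,P.round(4),np.degrees(np.arctan2(P[1]-s.x[1],P[0]-s.x[0])),np.hypot(P[1]-s.x[1],P[0]-s.x[0]))
E
```

```text
[([136, 82, 44, 22], 418, [158.0, 91.9]), ([204, 98, 15, 16], 188, [211.2, 105.6]), ([258, 102, 16, 16], 203, [265.8, 109.4]), ([231, 109, 16, 16], 199, [238.2, 116.6])]
{0: (194.5, 79.9), -108: (241.9, 14.8), 36: [211.2, 105.6], 108: [265.8, 109.4], 72: [238.2, 116.6]}
[ 0.57807578 -0.21253117  4.31036394] 0.062128342890916954
[158.0, 91.9] 0.045 [ 0.6717 -0.2046  0.045 ] 4.819090179866505 0.09399354733008196
[158.0, 91.9] 0.054 [ 0.669  -0.2036  0.054 ] 5.587511224982338 0.09137390800238138
```

```bash
python3 -m creep '[[40,-0.56,0.84,0,0,0,0],[40,-0.56,0.84,0,0,0,0],[40,-0.56,0.84,0,0,0,0],[40,-0.56,0.84,0,0,0,0],[40,-0.56,0.83,0,0,0,0],[40,-0.55,0.83,-0.5,0,0,0],[40,0,0,-1,0,0,0],[40,0,0,-1,0,0,0]]'
python3 -m creep '[[40,0,0,-1,0,0,0],[40,0,0,-1,0,0,0],[40,0,0,-1,0,0,0],[40,0,0,-1,0,0,0],[40,0,0,-1,0,0,0],[40,0,0,-1,0,0,0],[40,0,0,-0.5,0,0,0],[40,0,0,0,0,0,0]]'
```

```text
time_s: 11.17
tcp_pos: [0.4745, 0.0359, 0.2396]
eef_rot: [-179.8, 0.1, -99.8]
contact_force: [-1.0, 0.1, -0.1]
gripper_width: 0.0399
gripper_force: 0.0
time_s: 11.83
tcp_pos: [0.4726, 0.0338, 0.0738]
eef_rot: [179.7, -0.2, -100.0]
contact_force: [-0.3, 0.0, -0.1]
gripper_width: 0.0402
gripper_force: 0.0
```

```bash
python3 -m creep '[[25,0,0,0,0,0,0],[15,0,0,0,0,0,0],[5,0,0,0,0,0,0],[5,0,0,0,0,0,0],[5,0,0,0,0,0,0],[5,0,0,0,0,0,0],[5,0,0,0,0,0,0]]' 35
```

```text
time_s: 12.42
tcp_pos: [0.4749, 0.0352, 0.0774]
eef_rot: [-179.9, 0.0, -99.8]
contact_force: [-0.8, 0.9, 7.0]
gripper_width: 0.0133
gripper_force: 35.0
```

```bash
python3 -m creep '[[5,0,0,0.3,0,0,0],[5,0,0,0.7,0,0,0],[5,0,0,1,0,0,0],[5,0,0,1,0,0,0],[5,0,0,1,0,0,0],[5,0,0,1,0,0,0],[5,0,0,1,0,0,0],[5,0,0,1,0,0,0]]'
python3 -m creep '[[5,0,0.5,1,0,0,0],[5,0.1,1,1,0,0,0],[5,0.2,1,0,0,0,0],[5,0.2,1,0,0,0,0],[5,0.2,1,0,0,0,0],[5,0.2,1,0,0,0,0],[5,0.2,1,0,0,0,0],[5,0.2,1,0,0,0,0]]'
python3 -m creep '[[5,0.2,1,0,0,0,0],[5,0.2,1,0,0,0,0],[5,0.2,1,0,0,0,0],[5,0.2,1,0,0,0,0],[5,0.2,1,0,0,0,0],[5,0.2,0.5,0,0,0,0],[5,0,0,0,0,0,0],[5,0,0,0,0,0,0]]'
python3 look.py w6 zero_top meter
python3 -m creep '[[5,0,1,0,0,0,0],[5,0,1,0,0,0,0],[5,0,1,0,0,0,0],[5,0,0,0,0,0,0],[5,0,0,0,0,0,0]]'
python3 look.py w7 zero_top meter
```

```text
time_s: 13.08
tcp_pos: [0.4738, 0.0348, 0.2534]
eef_rot: [-180.0, 0.0, -99.8]
contact_force: [0.4, -0.2, -0.6]
gripper_width: 0.0133
gripper_force: 35.0
time_s: 13.75
tcp_pos: [0.5066, 0.2235, 0.302]
eef_rot: [180.0, 0.0, -99.8]
contact_force: [0.4, -0.9, -0.0]
gripper_width: 0.013
gripper_force: 35.0
time_s: 14.42
tcp_pos: [0.5365, 0.3602, 0.301]
eef_rot: [179.9, -0.1, -99.8]
contact_force: [0.3, -0.7, -0.1]
gripper_width: 0.0135
gripper_force: 35.0
meter [130.0, 0.0, 286.0, 128.0] 0.58 cen 209.5 55.7
14.5667 [0.5366 0.3592 0.302 ] [-1.800e+02  1.000e-02 -9.983e+01] [0.525 0.292 0.459]
time_s: 14.98
tcp_pos: [0.5365, 0.4351, 0.3013]
eef_rot: [180.0, -0.0, -99.8]
contact_force: [0.5, -0.6, -0.4]
gripper_width: 0.0132
gripper_force: 35.0
meter [139.0, 1.0, 278.0, 64.0] 0.91 cen 202.7 23.5
15.1333 [0.5369 0.4339 0.3021] [-1.7998e+02  2.0000e-02 -9.9840e+01] [0.525 0.367 0.46 ]
```

View pics/w6.png

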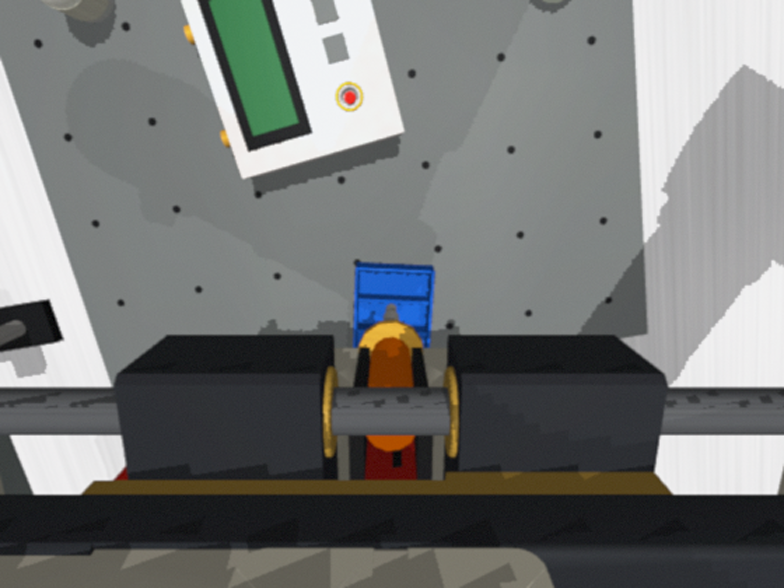

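```bash
python3 - <<'E'
import fit;from fit import *
o=[];q=[]
for n in("w6","w7"):
    fit.W[n]=L(n)
    rd=[b for b in blobs(n,(0,140,110),(6,255,255),8) if b[2][0]<300]+[b for b in blobs(n,(174,140,110),(180,255,255),8) if b[2][0]<300];ye=[b for b in blobs(n,(20,90,120),(32,255,255),12) if 200<b[2][0]<300]
    print(n,rd,ye)
    c=L(n)["cam"]
    if rd:o.append((c,rd[0][2]));print("red@.05",atz(c,rd[0][2],.05))
    if ye:
        b=ye[0][0];u=(b[0]+(b[2]-1)/2,b[1]+(b[3]-1)/2);q.append((c,u));print("ring@.055",atz(c,u,.055))
if len(o)>1:print(tri(o))
if len(q)>1:print(tri(q))
c=L("w6")["cam"]
K=[atz(c,(x/1.4,y/1.4),.055) for x,y in((244,179),(404,132))];print("corners",K)
# tip of held stylus in w6 expectation
s=r.get_state();t=s["tcp_pos"];print(t, proj(c,[.5366,.3592,.302-.0704]))
E
```

```text
w6 [([246, 65, 8, 9], 52, [249.7, 69.3])] [([240, 58, 19, 22], 106, [249.0, 68.3]), ([271, 229, 16, 3], 30, [279.0, 230.4])]
red@.05 [0.54688217 0.24120867 0.05      ]
ring@.055 [0.54718721 0.24094257 0.055     ]
w7 [] [([270, 229, 17, 3], 31, [278.5, 230.5])]
ring@.055 [0.54747143 0.49541473 0.055     ]
(array([0.51564926, 0.31390812, 0.62798663]), [np.float64(0.00011264125112872461), np.float64(0.00011264125112875613)])
corners [array([0.63861984, 0.28656351, 0.055     ]), array([0.51062815, 0.27322078, 0.055     ])]
[0.53689388 0.43389615 0.30210347] [278.07202387 222.173474  ]
```

```bash
python3 -m creep '[[5,0,-1,0,0,0,0],[5,0,-1,0,0,0,0],[5,0,-1,0,0,0,0],[5,0,-1,-0.5,0,0,0],[5,0,-0.6,-1,0,0,0],[5,0,0,-0.5,0,0,0],[5,0,0,0,0,0,0],[5,0,0,0,0,0,0]]'
python3 look.py w8 stylus_tip
python3 - <<'E'
import fit;from fit import *
o=[];q=[]
for n in("w6","w8"):
    fit.W[n]=L(n);c=L(n)["cam"]
    rd=[b for b in blobs(n,(0,140,110),(6,255,255),8) if 150<b[2][0]<300]
    ye=[b for b in blobs(n,(20,90,120),(32,255,255),12) if 200<b[2][0]<300]
    print(n,rd,ye)
    b=ye[0][0];u=(b[0]+(b[2]-1)/2,b[1]+(b[3]-1)/2);o.append((c,rd[0][2]));q.append((c,u))
    print(atz(c,rd[0][2],.05).round(4),atz(c,u,.055).round(4))
print(tri(o),tri(q))
s=r.get_state();t=s["tcp_pos"];print("tip exp",proj(c,t-[0,0,.0704]))
E
```

```text
time_s: 15.8
tcp_pos: [0.5369, 0.3189, 0.2521]
eef_rot: [-180.0, -0.0, -99.9]
contact_force: [-0.5, 1.1, 0.6]
gripper_width: 0.0132
gripper_force: 35.0
stylus_tip [261.0, 214.0, 303.0, 322.0] 0.78 cen 278.4 259.5
15.9 [0.5375 0.3203 0.2531] [-1.7991e+02  8.0000e-02 -9.9800e+01] [0.525 0.251 0.411]
w6 [([246, 65, 8, 9], 52, [249.7, 69.3])] [([240, 58, 19, 22], 106, [249.0, 68.3]), ([271, 229, 16, 3], 30, [279.0, 230.4])]
[0.5469 0.2412 0.05  ] [0.5472 0.2409 0.055 ]
w8 [([251, 104, 8, 9], 59, [254.5, 108.1])] [([244, 97, 21, 23], 128, [253.9, 108.0]), ([270, 229, 18, 3], 31, [279.0, 230.5])]
[0.5469 0.241  0.05  ] [0.5471 0.241  0.055 ]
(array([0.54701257, 0.24095242, 0.04796578]), [np.float64(2.173666944899934e-05), np.float64(2.1736669448942363e-05)]) (array([0.54710776, 0.24097901, 0.05524689]), [np.float64(6.597186785601582e-05), np.float64(6.597186785598762e-05)])
tip exp [278.21810621 225.67576237]
```

View pics/w8.png

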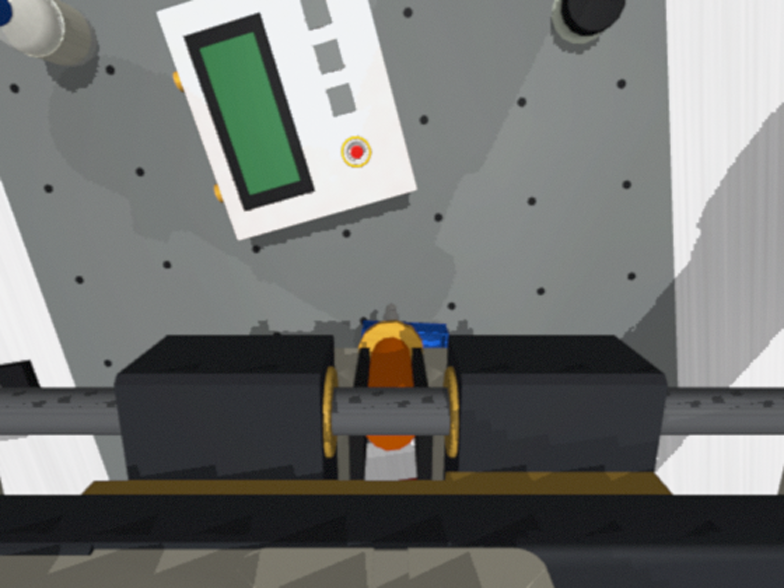

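```bash
python3 -m creep '[[5,0.1,-0.8,0,0,0,0],[5,0.1,-0.8,0,0,0,0],[5,0.1,-0.8,0,0,0,0],[5,0.1,-0.7,-0.3,0,0,0],[5,0,0,-1,0,0,0],[5,0,0,-1,0,0,0],[5,0,0,-1,0,0,0],[5,0,0,-1,0,0,0]]'
for i in 1 2 3; do python3 -m creep '[[5,0,0,0,0,0,0],[5,0,0,0,0,0,0]]' | head -2; done
python3 - <<'E'
from h import *
c=capture("wrist");f=c["frame"][130:260,200:360]
cv2.imwrite("pics/w9.png",cv2.resize(f[:,:,::-1],None,fx=4,fy=4,interpolation=cv2.INTER_CUBIC))
print(proj(c,[.547,.241,.055]),r.get_state()["tcp_pos"])
E
```

```text
time_s: 16.57
tcp_pos: [0.5477, 0.2433, 0.1445]
eef_rot: [-179.9, 0.1, -99.8]
contact_force: [0.4, 0.2, -0.2]
gripper_width: 0.0132
gripper_force: 35.0
time_s: 16.73
tcp_pos: [0.5469, 0.2427, 0.1442]
time_s: 16.9
tcp_pos: [0.548, 0.2435, 0.1464]
time_s: 17.07
tcp_pos: [0.5474, 0.243, 0.1455]
[278.83637417 212.09224566] [0.54721637 0.24280043 0.14514884]
```

View pics/w9.png

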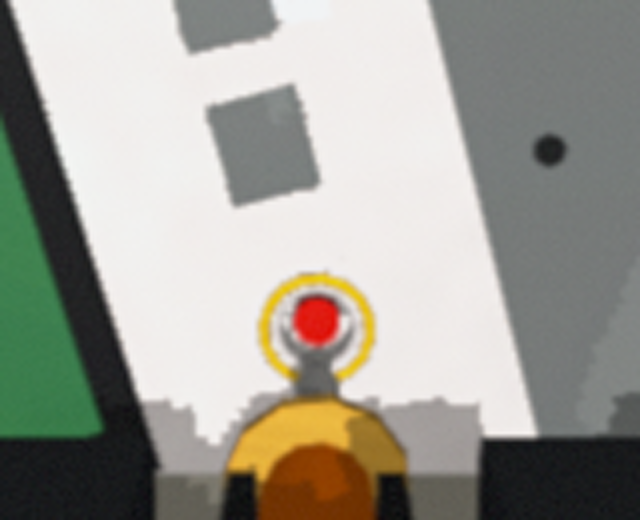

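```bash
python3 -m creep '[[5,0,0,-0.3,0,0,0],[5,0,0,-0.3,0,0,0],[5,0,0,-0.3,0,0,0],[5,0,0,0,0,0,0],[5,0,0,0,0,0,0]]'
for i in 1 2; do python3 -m creep '[[5,0,0,-0.04,0,0,0],[5,0,0,0,0,0,0]]' | grep -E "tcp_pos|contact"; done
for i in 1 2 ; do python3 -m creep '[[5,0,0,-0.04,0,0,0],[5,0,0,0,0,0,0]]' | grep -E "tcp_pos|contact"; done
```

```text
time_s: 17.53
tcp_pos: [0.5466, 0.2422, 0.1208]
eef_rot: [179.9, -0.1, -99.8]
contact_force: [-0.0, 0.2, 0.5]
gripper_width: 0.0137
gripper_force: 35.0
tcp_pos: [0.5468, 0.2424, 0.1205]
contact_force: [-0.0, -0.8, 0.6]
tcp_pos: [0.5469, 0.2425, 0.1197]
contact_force: [-1.4, -0.1, 0.9]
tcp_pos: [0.5469, 0.2425, 0.1187]
contact_force: [-1.2, 0.3, 2.1]
tcp_pos: [0.5469, 0.2425, 0.1177]
contact_force: [-1.3, -1.0, 2.1]
```

```bash
for i in 1 2 3; do python3 -m creep '[[5,0,0,-0.04,0,0,0],[5,0,0,0,0,0,0],[5,0,0,0,0,0,0]]' | grep -E "tcp_pos|contact"; done
```

```text
tcp_pos: [0.5471, 0.2426, 0.1172]
contact_force: [-0.7, -1.0, 7.0]
tcp_pos: [0.5473, 0.2426, 0.1169]
contact_force: [-2.6, -0.9, 11.3]
tcp_pos: [0.5475, 0.2427, 0.1166]
contact_force: [-5.0, -1.5, 15.0]
```

```bash
python3 -m creep '[[5,0,0,0,0,0,0],[5,0,0,0,0,0,0],[5,0,0,0,0,0,0],[5,0,0,0,0,0,0],[5,0,0,0,0,0,0],[5,0,0,0,0,0,0],[5,0,0,0,0,0,0],[5,0,0,0,0,0,0]]'
python3 -m creep '[[5,0,0,0.2,0,0,0],[5,0,0,0.5,0,0,0],[5,0,0,1,0,0,0],[5,0,0,1,0,0,0],[5,0,0,1,0,0,0],[5,0,0,0.5,0,0,0],[5,0,0,0,0,0,0],[5,0,0,0,0,0,0]]'
```

```text
time_s: 19.62
tcp_pos: [0.5475, 0.2428, 0.1167]
eef_rot: [-179.9, 0.1, -99.8]
contact_force: [-3.8, -1.6, 15.6]
gripper_width: 0.0131
gripper_force: 35.0
time_s: 20.28
tcp_pos: [0.5469, 0.2427, 0.2198]
eef_rot: [-180.0, 0.1, -99.8]
contact_force: [-0.4, 0.5, -1.2]
gripper_width: 0.0135
gripper_force: 35.0
```

```bash
python3 -m creep '[[5,-0.37,-1,0,0,0,0],[5,-0.37,-1,0,0,0,0],[5,-0.36,-1,0,0,0,0],[5,-0.36,-1,0,0,0,0],[5,-0.36,-1,0,0,0,0],[5,-0.36,-1,0,0,0,0],[5,-0.36,-1,0,0,0,0],[5,-0.36,-1,0,0,0,0]]'
python3 -m creep '[[5,0,-0.31,-0.5,0,0,0],[5,0,0,-1,0,0,0],[5,0,0,-1,0,0,0],[5,0,0,-0.2,0,0,0],[5,0,0,0,0,0,0],[5,0,0,0,0,0,0]]' | head -3
for i in 1 2 3; do python3 -m creep '[[5,0,0,0,0,0,0],[5,0,0,0,0,0,0]]' | head -2; done
```

```text
time_s: 20.95
tcp_pos: [0.4729, 0.0412, 0.2181]
eef_rot: [179.9, -0.1, -99.8]
contact_force: [0.6, -0.6, -0.7]
gripper_width: 0.0134
gripper_force: 35.0
time_s: 21.45
tcp_pos: [0.4744, 0.0347, 0.1521]
eef_rot: [180.0, -0.1, -99.8]
time_s: 21.62
tcp_pos: [0.4751, 0.0352, 0.1532]
time_s: 21.78
tcp_pos: [0.4747, 0.035, 0.1528]
time_s: 21.95
tcp_pos: [0.4744, 0.0348, 0.1523]
```

```bash
python3 -m creep '[[5,0,0,-0.3,0,0,0],[5,0,0,-0.3,0,0,0],[5,0,0,-0.3,0,0,0],[5,0,0,-0.3,0,0,0],[5,0,0,0,0,0,0]]'| grep -E "tcp_pos|contact"
python3 -m creep '[[5,0,0,-0.4,0,0,0],[5,0,0,-0.4,0,0,0],[5,0,0,-0.4,0,0,0],[5,0,0,-0.3,0,0,0],[5,0,0,-0.16,0,0,0],[5,0,0,0,0,0,0],[5,0,0,0,0,0,0]]'| grep -E "tcp_pos|contact"
for i in 1 2; do python3 -m creep '[[5,0,0,-0.04,0,0,0],[5,0,0,0,0,0,0]]'| grep -E "tcp_pos|contact"; done
```

```text
tcp_pos: [0.4731, 0.0343, 0.12]
contact_force: [-0.3, -0.2, -0.0]
tcp_pos: [0.4744, 0.0347, 0.0806]
contact_force: [0.3, 0.4, 0.4]
tcp_pos: [0.4746, 0.0349, 0.0799]
contact_force: [0.5, 0.1, -0.4]
tcp_pos: [0.4744, 0.0348, 0.0787]
contact_force: [0.4, -0.3, -0.4]
```

```bash
for i in 1 2 3; do python3 -m creep '[[5,0,0,-0.04,0,0,0],[5,0,0,0,0,0,0]]'| grep -E "tcp_pos|contact"; done
```

```text
tcp_pos: [0.4743, 0.0347, 0.0775]
contact_force: [-0.3, 0.1, -2.0]
tcp_pos: [0.4744, 0.0347, 0.0774]
contact_force: [-4.9, 0.6, 11.7]
tcp_pos: [0.4745, 0.0347, 0.0773]
contact_force: [-8.7, 0.8, 22.4]
```

```bash
python3 -m creep '[[5,0,0,0.06,0,0,0],[5,0,0,0,0,0,0],[20,0,0,0,0,0,0],[40,0,0,0,0,0,0],[40,0,0,0,0,0,0],[40,0,0,0,0,0,0],[40,0,0,0.3,0,0,0],[40,0,0,0.7,0,0,0]]'
python3 -m creep '[[40,0,0,1,0,0,0],[40,0,0,1,0,0,0],[40,0,0,1,0,0,0],[40,0,0,1,0,0,0],[40,0,0,1,0,0,0],[40,0,0,1,0,0,0],[40,0,0,1,0,0,0],[40,0,0.8,1,0,0,0]]'
python3 -m creep '[[40,0,0.8,0,0,0,0],[40,0,0.8,0,0,0,0],[40,0,0.8,0,0,0,0],[40,0,0.8,0,0,0,0],[40,0,0,0,0,0,0],[40,0,0,0,0,0,0],[40,0,0,0,0,0,0]]'
python3 look.py w10 stylus
python3 - <<'E'
from fit import *
D=L("w10");b=np.array(D["stylus"][0]["bbox"]);c=D["cam"]
print("expected",bb(c,cyl(.4745,.035,[(.012,.062,.066),(.007,.066,.118)])).round(1),b)
# side view of turret + stylus
c=capture("side")
b=[np.array(x["bbox"]).round().tolist() for x in search_frame(c,"stylus")[:2]];print("side stylus",b)
w=cv2.resize(D["cam"]["frame"][:232],None,fx=.7,fy=.7);f=cv2.resize(c["frame"][170:310,200:400],None,fx=2.5,fy=2.5,interpolation=cv2.INTER_CUBIC)
h=np.zeros((f.shape[0]+w.shape[0],max(f.shape[1],w.shape[1]),3),np.uint8);h[:f.shape[0],:f.shape[1]]=f;h[f.shape[0]:,:w.shape[1]]=w
cv2.imwrite("pics/end.png",h[:,:,::-1]);print(h.shape)
E
```

```text
time_s: 24.45
tcp_pos: [0.4729, 0.0341, 0.1008]
eef_rot: [179.8, -0.1, -99.8]
contact_force: [-0.2, 0.7, 0.6]
gripper_width: 0.0395
gripper_force: 0.0
time_s: 25.12
tcp_pos: [0.4737, 0.0531, 0.3041]
eef_rot: [-180.0, -0.0, -99.9]
contact_force: [1.2, 1.3, -0.1]
gripper_width: 0.0401
gripper_force: 0.0
time_s: 25.7
tcp_pos: [0.4741, 0.1345, 0.3023]
eef_rot: [180.0, -0.0, -99.8]
contact_force: [-0.7, 0.0, 0.4]
gripper_width: 0.0396
gripper_force: 0.0
stylus [251.0, 71.0, 273.0, 96.0] 0.87 cen 262.0 83.1
25.8 [0.4742 0.1341 0.3022] [-180.     -0.    -99.83] [0.462 0.067 0.461]
expected [250.3  72.7 273.6  97.9] [251.   71.1 273.1  96.5]
side stylus [[235.0, 186.0, 243.0, 211.0]]
(512, 500, 3)
```

View pics/end.png

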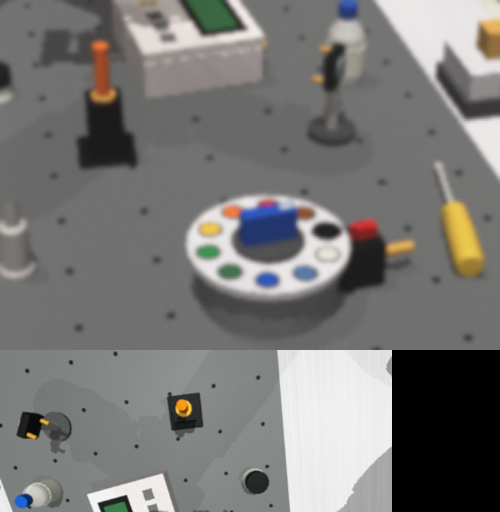

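The stylus stands upright in its stand with the collar seated. The blank is at the red pointer, and the bystanders in view look undisturbed.

```bash
python3 -c "
from plant import *
print(close_job())"
```

```text
the job is handed in; nothing more can be done
None
```

I handed the job in at about 26 s of the 59 s allowed; no verdict came back. By my last pictures and force readings, the blank is at the red pointer, the zero button was held fully down for over half a second, and the stylus is upright in its stand with its collar seated.

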